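# Tip the finned power module over into its bay

## Task

Three metal modules stand on end at the front step of the low white trainer base. Tip the tall one with the cooling fins over the step, away from the robot, so that it falls with its fins up into the bay straight behind it, then push it on until its foot end is flush with the front edge of the base, lying square. Tumble it over the edge, do not lift it clear, and leave the other two modules standing where they are.

Things in the scene. Friction and masses are not known exactly. Their poses are not given: they have to be found in the camera images.
- fin_module: Tallest of three aluminium modules on end: 46 deep (x) x 56 wide (y) x 110 mm high (z), 0.3-0.54 kg. Cooling fins 10 mm deep cover its -x face, a comb from above; smooth +x face, 2-6 mm from the step. Origin: centre of underside as it stands. Pushed near the top it pivots on the step edge, falls by itself past 30 deg and lands on its +x face, z along trainer x, foot 10-45 mm short of the edge.
- trainer: Fixed white base, deck 340 (x) x 460 (y) x 12 mm thick; its front edge is the step. Origin: middle of that edge at table height; x across the deck away from the robot, y along the edge, z up; yaw up to 17 deg. Bays outlined behind the edge, centred at y = -130, 0, 130 mm, to x = 115 mm; a module stands before each, in any order. Circuit boards from x = 155 mm, rear ridge: up to 22 mm above deck.
- post_module: A bare die-cast aluminium module case, 46 mm deep x 56 mm wide x 80 mm high, standing on its small end. Two short round posts, 12 mm wide and 14 mm tall, on its top end. Origin: centre of its underside as it stands; z up, x towards the trainer. A bystander: it stays standing where it is.
- socket_module: A bare die-cast aluminium module case, 46 mm deep x 56 mm wide x 80 mm high, standing on its small end. One round socket, 34 mm wide and 8 mm tall, on its top end. Origin: centre of its underside as it stands; z up, x towards the trainer. A bystander: it stays standing where it is.

How it is judged:
By the outcome, as a careful person would: the job done as asked, in the order asked, and still so for the second after the job is handed in, with the robot touching nothing.
It also fails if it takes over 48 s, if anything falls off the work surface, if the arm or the gripper's body presses on something with over 40 N, if the wrist force passes 120 N, or if a joint passes its speed limit or range.

## Robot

A 6-joint arm with a two-finger parallel gripper is mounted at the origin on the work surface. World frame = base frame: x ahead of the robot, y to its left, z up, the work surface at z = 0. Lengths are in mm, angles in rad, forces in N, time in s.
With the tool pointing down it reaches from about 300 to 775 mm from the base axis. Payload 14.6 kg.
Tool frame: the origin (TCP) lies at the very end of the fingers, on their centre line; the grasp point (between the pads) lies 19 mm behind it (grip_point_offset is the distance from the TCP to the grasp point, in mm); z points along the fingers, y is the line along which they close (so a half turn about z gives the same grasp; the last joint's range is limited). The gripper opens to 94 mm and grips with 3 to 60 N. Pads are 16 mm wide; open, the fingers measure 119 mm over their backs; the gripper's body (75 mm by 177 mm) begins 78 mm behind the grasp point.
Start: joints at [1.262, 0.3, 1.521, -0, 1.321, -0.067], TCP at [131.696, 533.99, 205.446] pointing down, gripper open.
Joint ranges: [-3.03, 3.03], [-0.79, 2.21], [0.23, 2.52], [-1.04, 4.18], [0, 3.07], [-2.55, 2.55]. Speed limits (rad/s): [2.22, 2.22, 2.57, 3.14, 3.14, 3.14].

## Interface

Orientations are given as [roll, pitch, yaw] about the fixed x, y, z axes, in that order (R = Rz(yaw) Ry(pitch) Rx(roll)).
In Python, from cell import read_state, camera, camera_info, sign_off, grip_point_offset gives the robot as it stands.
- The arm moves only by the shell command python3 -m handwheel 'ROWS' [FORCE]. ROWS is text: rows parted by semicolons, each of 5 numbers parted by spaces: the shift along the world's x, y, z in units of 40 mm (1.0 is 40 mm), then the turn about the world's z in units of 5 degrees (1.0 is 5 degrees), then the closure, from 0 (fully open) to 1 (shut). In form: dx dy dz yaw gripper; .... A call has 1 to 12 rows; each row shifts and turns the commanded pose from where the row before left it; what a row does not reach is not made up. A row lasts 1/12 s, in which the tool goes at most 41.7 mm and 7.16 degrees, less where a joint would pass 70% of its speed; a pose out of reach is approached as far as the arm can. A call is refused whole if a number of a shift passes 1 or a number of a turn 1, either way. A call with a gripper value outside its range is refused whole. The fingers move at their own pace and stop on an object; FORCE is the grip in N (left out, the last holds). Time passes only in rows, so rows that do not move let the fingers close. It gives the time, the measured TCP pose, the force, the opening and the grip force at its end, in the units of the state.
- read_state(): the state, without advancing time (a new reading comes with each control period).
- camera(name): name is "scene" or "top"; returns (picture, depth): 400x640x3 uint8, red, green, blue; 400x640 float32, mm along the optical axis (not along the pixel's ray), 0 where there is no reading.
- camera_info(name): a dict with "intrinsics" (3x3 intrinsics, pixels), "world_from_camera" (4x4, takes a point from camera to world coordinates). Camera axes: x right, y down, z forward; pixel columns grow to the right and rows downward; lengths in mm; the calibration is good to about 2 mm. A picture is of the moment at which its call begins. camera_info takes no time and is no camera call.
- sign_off(): hands the job in; it is judged then, once.
The state is a dict: "clock": time; "joints": joint angles; "qd": joint speeds; "effort": joint torques, N m; "eef_pos": TCP position; "eef_rot": TCP orientation; "wrist_force": force on the tool from outside, world axes, zero at the start; "moment": the same for the moment, N m; "finger_gap": finger opening in mm; "finger_force": force on a finger pad.
Only numpy, scipy, OpenCV 4.12 (cv2) and the standard library are available. Lean on these libraries where they do the work, as an engineer would, in place of code of your own. Each camera call takes 0.05 s, during which the arm holds its last target. There are 200 camera calls.

## Working session

There is one attempt and no reset: what is moved stays moved. The work goes in short steps, Python scripts to look and compute and a shell command to move; the robot and the scene stay as the last step left them, time stands still between calls to the robot, and variables do not carry over. Pictures are saved under pics/ and viewed, at most 10 in all, crops included, and the job is handed in when it is done.

```bash
mkdir -p pics; cat > h.py <<'E'
import numpy as np,cv2
from cell import *
def cloud(name):
    im,d=camera(name); i=camera_info(name); K=np.array(i["intrinsics"]);T=np.array(i["world_from_camera"])
    v,u=np.mgrid[:400,:640]
    P=np.stack([(u-K[0,2])/K[0,0]*d,(v-K[1,2])/K[1,1]*d,d],-1)
    W=P@T[:3,:3].T+T[:3,3]; W[d==0]=np.nan
    return im,W
E
python3 - <<'E'
from h import *
a=[]
for n in ("top","scene"):
    im,W=cloud(n); np.savez(f"pics/{n}0.npz",im=im,W=W); cv2.imwrite(f"pics/{n}0.png",im[:,:,::-1])
    print(n,np.array(camera_info(n)["world_from_camera"]).round(2).tolist())
print(read_state()["eef_rot"],grip_point_offset)
E
```

```text
top [[-0.02, -0.99, 0.13, 429.84], [-1.0, 0.02, -0.0, 36.37], [-0.0, -0.13, -0.99, 675.33], [0.0, 0.0, 0.0, 1.0]]
scene [[0.21, 0.66, -0.72, 989.72], [0.98, -0.15, 0.15, -71.31], [-0.01, -0.74, -0.68, 468.62], [0.0, 0.0, 0.0, 1.0]]
[-3.14054299e+00 -6.26586274e-05  2.89978492e+00] 18.8
```

View pics/top0.png

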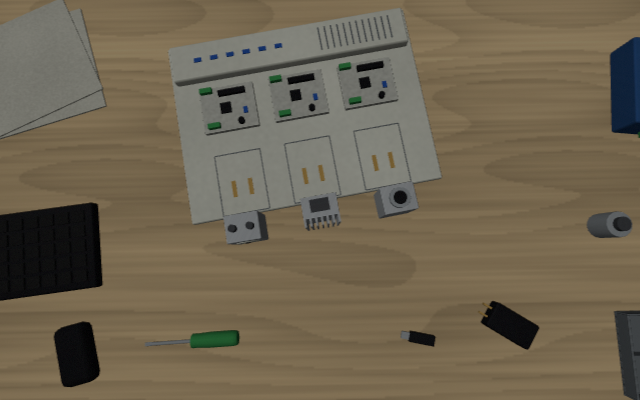

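View pics/scene0.png

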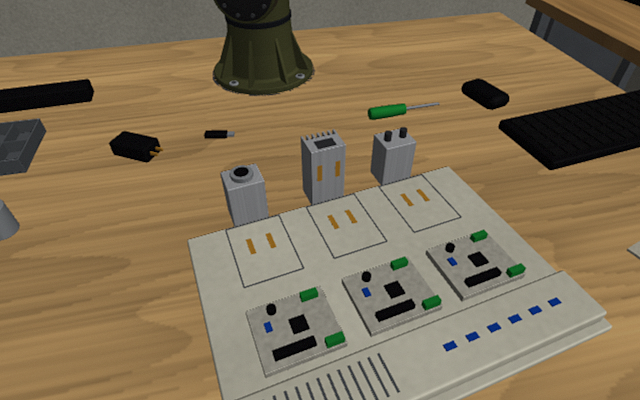

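The fin module is the middle one, with its top at about (320,208) in the top view. The post module is left at (245,226) and the socket module right at (397,197). The base's front corners are at about (192,222) and (440,178). Next I'll measure from depth.

```bash
python3 - <<'E'
from h import *
z=np.load("pics/top0.npz");im,W=z["im"],z["W"]
for p in [(200,180),(300,220),(321,204),(245,220),(397,190),(280,150),(430,170),(100,180),(150,300)]:
    print(p,W[p[1],p[0]].round(1))
Z=W[...,2]
# deck mask
m=((Z>7)&(Z<17)&(im.min(-1)>60)).astype(np.uint8)
m=cv2.morphologyEx(m,cv2.MORPH_OPEN,np.ones((3,3)))
n,l,s,c=cv2.connectedComponentsWithStats(m);k=1+s[1:,4].argmax();print(s[k])
# front edge pts: lowest deck pixel by column, away from modules
pts=[]
for u in range(196,438):
    if 218<u<272 or 295<u<345 or 368<u<422: continue
    v=np.where(l[:,u]==k)[0]
    if len(v): pts.append(W[v.max(),u])
pts=np.array(pts);print(len(pts),pts[::8].round(1).tolist())
f=np.polyfit(pts[:,1],pts[:,0],1);r=pts[:,0]-np.polyval(f,pts[:,1]);g=abs(r)<3
f=np.polyfit(pts[g,1],pts[g,0],1);print("edge x=",f,"yaw deg",np.degrees(-np.arctan(f[0])),g.sum(),pts[g,2].mean())
P=W[l==k]; print("ymin/max",P[:,1].min(),P[:,1].max())
box=cv2.minAreaRect(W[(Z>7)&(Z<40)&(W[...,0]>350)&(l>=0)&(abs(W[...,1])<330)][:,:2].astype(np.float32));print("box",box)
for lo,hi,nm in((104,116,"fin"),(76,84,"cases")):
    q=((Z>lo)&(Z<hi)).astype(np.uint8);n,l2,s2,c2=cv2.connectedComponentsWithStats(q)
    for j in range(1,n):
        if s2[j,4]>60:
            A=W[l2==j];print(nm,s2[j],A.mean(0).round(1),cv2.minAreaRect(A[:,:2].astype(np.float32)))
E
```

```text
(200, 180) [555.3 262.3  10.3]
(300, 220) [479.9  82.   -1.4]
(321, 204) [495.8  42.1 107.6]
(245, 220) [475.6 164.8  79.7]
(397, 190) [518.6 -80.1  85.4]
(280, 150) [608.  116.5  11.8]
(430, 170) [ 565.2 -156.1   12.3]
(100, 180) [561.2 451.5  -1.6]
(150, 300) [ 3.432e+02  3.489e+02 -1.000e-01]
[  172    42   269   182 25836]
87 [[477.3, 267.8, 9.2], [478.9, 254.0, 7.8], [482.2, 239.3, 8.9], [501.6, 129.6, 10.0], [503.2, 115.3, 9.1], [504.9, 101.0, 7.9], [522.5, -2.3, 10.9], [524.4, -17.0, 8.3], [527.7, -31.6, 9.0], [545.6, -142.8, 10.2], [548.8, -157.3, 11.0]]
edge x= [-1.68104622e-01  5.22282182e+02] yaw deg 9.54246551620362 87 9.447001219322807
ymin/max -175.3404496375934 320.4405300827832
box ((654.4822387695312, 73.30303955078125), (389.2816162109375, 460.2131652832031), 9.647465705871582)
fin [300 192  41  36 927] [490.1  45.  108.6] ((487.4862976074219, 44.5006103515625), (46.0636100769043, 55.91355895996094), 8.872314453125)
cases [379 181  39  34 610] [506.5 -81.5  78.5] ((507.4101257324219, -82.98126220703125), (45.85282516479492, 56.238258361816406), 10.29803466796875)
cases [223 211  38  33 882] [464.6 170.2  78.6] ((465.0240478515625, 170.77674865722656), (46.084903717041016, 55.98066711425781), 8.647603988647461)
```

```bash
python3 -m handwheel '.4 -.7 0 .26 .78;.4 -.7 0 .26 .78;.4 -.7 0 .26 .78;.4 -.7 0 .26 .78;.4 -.7 0 .26 .78;.4 -.7 0 .26 .78;.4 -.7 0 .26 .78;.4 -.7 0 .26 .78;.4 -.7 0 .26 .78' 20; python3 -m handwheel '.4 -.7 0 .26 .78;.4 -.7 0 .26 .78;.4 -.7 0 .26 .78;.4 -.7 0 .26 .78;.4 -.7 0 .26 .78;.4 -.7 0 .26 .78;.4 -.7 0 .26 .78;.4 -.7 0 .26 .78;.4 -.7 0 .26 .78;0 0 0 0 .78;0 0 0 0 .78'
```

```text
clock: 0.85
eef_pos: [276.0, 280.5, 205.3]
eef_rot: [-3.142, -0.0, 3.105]
wrist_force: [0.4, 0.4, 0.3]
finger_gap: 37.5
finger_force: 0.0
clock: 1.77
eef_pos: [419.8, 29.0, 205.0]
eef_rot: [3.141, -0.001, -2.978]
wrist_force: [-0.2, -0.4, 0.5]
finger_gap: 20.6
finger_force: 0.0
```

```bash
python3 -m handwheel '0 .1 -.68 0 .78;0 0 -.68 0 .78;0 0 -.68 0 .78;0 0 -.68 0 .78;.25 .042 0 0 .78;.25 .042 0 0 .78;.25 .042 0 0 .78;.1 .017 0 0 .78;.1 .017 0 0 .78;0 0 0 0 .78'
```

```text
clock: 2.6
eef_pos: [457.6, 41.0, 96.6]
eef_rot: [3.141, -0.0, -2.974]
wrist_force: [-1.4, -0.3, -0.9]
finger_gap: 20.8
finger_force: 0.4
```

```bash
python3 - <<'E'
from h import *
im,W=cloud("scene");im2,W2=cloud("top");cv2.imwrite("pics/c1.png",np.hstack([im[60:300,150:470,::-1],im2[100:340,200:520,::-1]]))
E
```

```text
(no output)
```

View pics/c1.png

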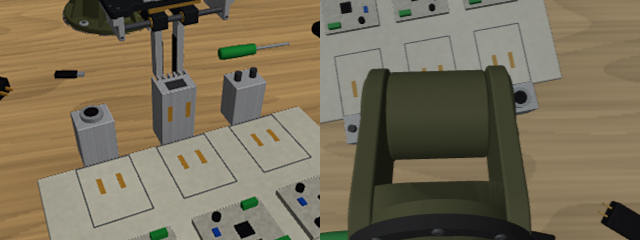

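The left crop shows both fingertips centred behind the fin module near its top, at about (170,70), touching or almost touching. The two neighbours are clear. I'll push now.

```bash
python3 -m handwheel '.1 .017 0 0 .78;.1 .017 0 0 .78;.1 .017 0 0 .78;.1 .017 0.02 0 .78;.1 .017 0.02 0 .78;.1 .017 0.02 0 .78;.1 .017 0.02 0 .78;.1 .017 0.02 0 .78'
```

```text
clock: 3.37
eef_pos: [490.2, 45.9, 100.7]
eef_rot: [-3.142, 0.0, -2.975]
wrist_force: [0.4, -0.2, -0.2]
finger_gap: 20.7
finger_force: 0.1
```

```bash
python3 - <<'E'
from h import *
im,W=cloud("scene");cv2.imwrite("pics/c2.png",im[60:300,150:470,::-1])
E
```

```text
(no output)
```

View pics/c2.png

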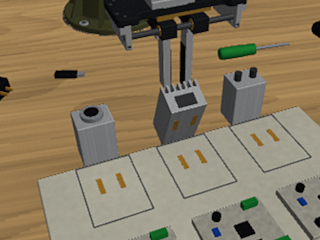

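The module is tipping squarely about the step, with its top at about (183,100) and a lean of about 20°. I'll carry on past the balance point.

```bash
python3 -m handwheel '.1 .017 0.03 0 .78;.1 .017 0.03 0 .78;.1 .017 0.03 0 .78;.1 .017 0.03 0 .78;.1 .017 0.03 0 .78;.1 .017 0.03 0 .78;0 0 0 0 .78;0 0 0 0 .78;0 0 0 0 .78;0 0 0 0 .78;0 0 0 0 .78;0 0 0 0 .78'
```

```text
clock: 4.42
eef_pos: [513.6, 49.9, 107.9]
eef_rot: [-3.142, -0.0, -2.975]
wrist_force: [-0.7, 0.5, 0.3]
finger_gap: 20.8
finger_force: 0.0
```

```bash
python3 - <<'E'
from h import *
im,W=cloud("scene");np.savez("pics/s3.npz",im=im,W=W);cv2.imwrite("pics/c3.png",im[60:300,150:470,::-1])
E
```

```text
(no output)
```

View pics/c3.png

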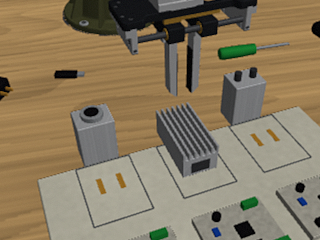

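The module lies fins up in the bay, with fins from about (185,110) to (200,170), and the neighbours are still standing. I'll back off and drop behind its foot, then measure.

```bash
python3 -m handwheel '-.5 -.084 0 0 .78;-.5 -.084 0 0 .78;-.5 -.084 0 0 .78;-.5 -.084 0 0 .78;0 0 -.66 0 .78;0 0 -.66 0 .78;0 0 -.66 0 .78;0 0 0 0 .78'; python3 - <<'E'
from h import *
a=np.radians(9.54);R=np.array([[np.cos(a),np.sin(a)],[-np.sin(a),np.cos(a)]])
for n in("scene","top"):
    im,W=cloud(n);np.savez(f"pics/{n}4.npz",im=im,W=W);Z=W[...,2]
    uv=W[...,:2]@R.T
    q=(Z>42)&(Z<64)&(abs(uv[...,1]+37)<45)&(uv[...,0]>455)&(uv[...,0]<660)
    A=uv[q]; t=q&(Z>53)
    if len(A)>50:
        print(n,len(A),t.sum(),cv2.minAreaRect(uv[t].astype(np.float32)),np.percentile(uv[t],[1,50,99],axis=0).round(1).tolist(),np.percentile(Z[q],[5,50,95]))
    if n=="scene":
        pts=[]
        d=(abs(Z-12)<2.5)
        # front edge in scene: first deck point per v-bin
        for v0 in range(-250,180,10):
            b=d&(abs(uv[...,1]-v0)<4)&(uv[...,0]>490)&(uv[...,0]<560)
            if b.sum()>20: pts.append((v0,round(float(np.percentile(uv[...,0][b],2)),1)))
        print(pts)
s=read_state();print(s["eef_pos"],R@s["eef_pos"][:2],s["clock"])
E
```

```text
clock: 5.13
eef_pos: [431.3, 36.4, 25.2]
eef_rot: [3.141, -0.006, -2.975]
wrist_force: [0.8, 0.5, -0.5]
finger_gap: 20.9
finger_force: 0.0
scene 2235 1377 ((539.1931762695312, -40.0224609375), (56.87367630004883, 112.7473373413086), 89.97525787353516) [[485.0, -68.1], [546.1, -40.7], [594.0, -12.3]] [45.6705439  55.41243965 59.75896722]
[(-250, 516.5), (-240, 516.5), (-230, 516.6), (-220, 516.8), (-210, 516.8), (-200, 508.7), (-190, 509.1), (-180, 508.4), (-170, 508.6), (-160, 508.6), (-150, 508.2), (-140, 508.0), (-130, 516.3), (-120, 516.1), (-110, 515.7), (-100, 516.5), (-90, 515.6), (-80, 516.1), (-70, 517.2), (20, 516.4), (30, 516.6), (40, 515.8), (50, 516.2), (60, 492.6), (70, 508.5), (80, 508.0), (90, 508.7), (100, 508.4), (110, 508.7), (120, 517.4), (130, 516.6), (140, 515.2), (150, 516.3), (160, 515.7), (170, 516.6)]
top 1840 773 ((543.4544067382812, -36.94328308105469), (102.13094329833984, 55.96056365966797), 0.062169529497623444) [[495.9, -64.7], [544.5, -37.4], [593.6, -9.2]] [43.24779436 45.97204264 57.76064888]
[433.5369369   36.47995416  28.88903472] [433.58722629 -35.87728966] 5.2333
```

From both views, the module is square (under 0.1° off), on fins-up top height, with its foot about 31.5 mm short of the edge. I'll push most of that distance, then check.

```bash
python3 -m handwheel '.247 .041 0 0 .78;.247 .041 0 0 .78;.247 .041 0 0 .78;.074 .012 0 0 .78;.074 .012 0 0 .78;.074 .012 0 0 .78;.074 .012 0 0 .78;.074 .012 0 0 .78;.074 .012 0 0 .78' ; python3 -m handwheel '.074 .012 0 0 .78;.074 .012 0 0 .78;.074 .012 0 0 .78;.074 .012 0 0 .78;.074 .012 0 0 .78;.074 .012 0 0 .78;.074 .012 0 0 .78;0 0 0 0 .78;0 0 0 0 .78'
cat > m.py <<'E'
from h import *
a=np.radians(9.54);R=np.array([[np.cos(a),np.sin(a)],[-np.sin(a),np.cos(a)]])
for n in("scene","top"):
    im,W=cloud(n);Z=W[...,2];cv2.imwrite(f"pics/{n}{int(read_state()['clock']*100)}.png",im[:,:,::-1])
    uv=W[...,:2]@R.T
    t=(Z>53)&(Z<64)&(abs(uv[...,1]+37)<45)&(uv[...,0]>475)&(uv[...,0]<660)
    if t.sum()>50: print(n,t.sum(),cv2.minAreaRect(uv[t].astype(np.float32)),np.percentile(uv[t],[1,99],axis=0).round(1).tolist())
s=read_state();print(s["eef_pos"],R@s["eef_pos"][:2],s["clock"])
E
python3 m.py
```

```text
clock: 5.98
eef_pos: [480.7, 44.2, 28.8]
eef_rot: [3.141, -0.001, -2.975]
wrist_force: [-5.3, -0.4, 4.3]
finger_gap: 20.6
finger_force: 2.5
clock: 6.73
eef_pos: [501.9, 47.7, 28.7]
eef_rot: [-3.142, 0.0, -2.975]
wrist_force: [0.2, 0.0, -1.1]
finger_gap: 20.8
finger_force: 0.0
scene 1622 ((558.3655395507812, -40.18866729736328), (130.28993225097656, 56.827125549316406), 0.04190903529524803) [[499.4, -68.3], [622.3, -12.6]]
top 84 ((619.1105346679688, -37.652008056640625), (56.44084930419922, 14.412266731262207), 81.3859634399414) [[608.3, -65.0], [622.4, -10.0]]
[501.8629316   47.63160693  28.69339237] [502.81651348 -36.20394818] 6.8333
```

```bash
python3 -m handwheel '.042 .007 0 0 .78;.042 .007 0 0 .78;0 0 0 0 .78;0 0 0 0 .78;-.25 -.042 0 0 .78;-.5 -.084 0 0 .78;-.5 -.084 0 0 .78;-.5 -.084 0 0 .78;0 0 0 0 .78;0 0 0 0 .78'
cat >> m.py <<'E'
E
python3 - <<'E'
exec(open('m.py').read())
im,W=cloud("scene");Z=W[...,2];uv=W[...,:2]@R.T
c=cv2.resize(im[120:270,240:440,::-1],(800,600),interpolation=cv2.INTER_CUBIC);cv2.imwrite("pics/c5.png",c)
for v0 in range(-62,-12,8):
    b=(abs(uv[...,1]-v0)<3)&(Z>50)&(uv[...,0]>490);d=uv[...,0][b];print(v0,np.percentile(d,[1,99]).round(1))
E
```

```text
clock: 7.67
eef_pos: [435.5, 36.4, 29.0]
eef_rot: [-3.141, 0.001, -2.975]
wrist_force: [0.4, 1.1, -0.2]
finger_gap: 20.5
finger_force: 0.0
scene 1541 ((570.5698852539062, -40.29733657836914), (112.16104888916016, 57.01274490356445), 0.09788431227207184) [[516.9, -68.4], [625.7, -12.5]]
top 862 ((571.0015869140625, -37.206787109375), (55.90461730957031, 110.4163589477539), 89.97989654541016) [[516.5, -65.0], [625.4, -9.5]]
[436.27382015  36.49793046  28.96269145] [436.28923814 -36.31316239] 7.7667
-62 [518.1 624.6]
-54 [520.2 624.8]
-46 [518.3 625.7]
-38 [519.9 625.8]
-30 [517.8 625.2]
-22 [517.9 625.3]
-14 [517.4 625.4]
```

View pics/c5.png

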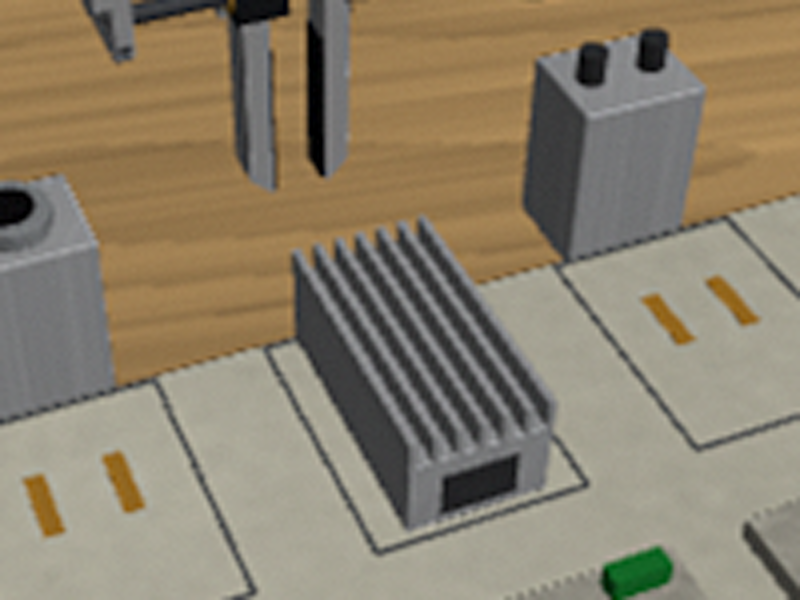

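The view shows the module lying fins up and square in its bay. Its foot (left-front corner about (297,340)) is on the base's edge line, with an even gap of about 5 mm to the bay's end line at about (480,520). Both cameras agree within about 1 mm. The neighbours are standing and the fingers are clear.

```bash
python3 -c "
from cell import *
print(sign_off())"
```

```text
the job is handed in; nothing more can be done
None
```

I tipped the fin module over the step and pushed it flush: it lies fins up and square in the middle bay, its foot end within about 1 mm of the base's front edge, with the other two modules untouched and still standing; handed in at about 8 s of the 48 s allowed.

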